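Roll the pouch reel into the sealer's reel bay

ROBOT

A 7-joint arm with a two-finger parallel gripper is mounted at the origin on the work surface. World frame = base frame: x ahead of the robot, y to its left, z up, the work surface at z = 0. Lengths are in m, angles in degrees, forces in N, time in s.
With the tool pointing down it reaches from about 0.425 to 0.875 m from the base axis. Payload 4.7 kg.
Tool frame: the origin (TCP) lies at the very end of the fingers, on their centre line; the grasp point (between the pads) lies 19 mm behind it; y points along the fingers, z is the direction in which the jaws open and shut, and the axes are right-handed (so a half turn about y gives the same grasp; the last joint's range is limited). The gripper opens to 87 mm and grips with 3 to 60 N. Pads are 19 mm wide; open, the fingers measure 117 mm over their backs; the gripper's body (75 mm by 190 mm) begins 51 mm behind the grasp point.
Start: joints at [-71.041, 18.392, -4.016, 83.108, 1.295, 78.541, -3.26], TCP at [0.203, 0.618, 0.189] pointing down, gripper open.
Joint ranges: [-163.93, 163.93], [-17.29, 119.83], [-79.2, 71.16], [3.27, 140.29], [-89.18, 269.18], [5.43, 117.66], [-154.24, 154.24]. Speed limits (degrees/s): [147.25, 147.25, 180, 180, 180, 180, 180].

INTERFACE

Orientations are given as [roll, pitch, yaw] about the fixed x, y, z axes, in that order (R = Rz(yaw) Ry(pitch) Rx(roll)).
In Python, from cell import env gives the robot as it stands.
- The arm moves only by the shell command python3 -m pendant 'ROWS' [FORCE]. ROWS is JSON, one flat list of numbers, 7 for each row, row after row: the shift along the world's x, y, z in units of 40 mm (1.0 is 40 mm), then the turn, a rotation vector about the world's x, y, z in units of 10 degrees (1.0 is 10 degrees), then the finger opening in mm, from 0 to 87. In form: [x, y, z, wx, wy, wz, jaw, x, y, z, wx, wy, wz, jaw, ...]. A call has 1 to 10 rows; each row shifts and turns the commanded pose from where the row before left it; what a row does not reach is not made up. A row lasts 1/8 s, in which the tool goes at most 62.5 mm and 10.7 degrees, less where a joint would pass 70% of its speed; a pose out of reach is approached as far as the arm can. A call is refused whole if a number of a shift passes 1 or a number of a turn 1, either way. A call with a gripper value outside its range is refused whole. The fingers move at their own pace and stop on an object; FORCE is the grip in N (left out, the last holds). Time passes only in rows, so rows that do not move let the fingers close. It gives the time, the measured TCP pose, the force and the opening at its end, in the units of the state.
- env.get_obs(): the state, without advancing time (a new reading comes with each control period).
- env.read_camera(name): name is "scene" or "top" or "wrist"; returns a dict with "image" (400x640x3 uint8, red, green, blue), "fx", "fy", "cx", "cy" (pixels), "cam_to_world" (4x4, takes a point from camera to world coordinates). Camera axes: x right, y up, looking along -z (the intrinsics and any distortion apply to the point x, -y, -z); pixel columns grow to the right and rows downward; lengths in m; the calibration is good to about 2 mm. A picture is of the moment at which its call begins. There is no depth.
- env.sign_off(): hands the job in, once; it reports no verdict.
The state is a dict: "time_s": time; "qpos": joint angles; "joint_velocities": joint speeds; "effort": joint torques, N m; "tool_pos": TCP position; "tool_rot": TCP orientation; "force": force on the tool from outside, world axes, zero at the start; "wrist_torque": the same for the moment, N m; "grip_width": finger opening in m.
Only numpy, scipy, OpenCV 4.12 (cv2) and the standard library are available. Lean on these libraries where they do the work, as an engineer would, in place of code of your own. Each camera call takes 0.05 s, during which the arm holds its last target.

TASK

The fresh reel of pouch film lies on the counter in front of the reel bay at the back of the pouch sealer. With your fingertips on top of the reel, roll it along the counter until it stands still between the sealer's two arms with its core squarely in line with the spindle holes, so that the spindle could be slid straight through, and let go of it there. Only roll it by its top, without skidding, lifting or gripping it or pushing against its side, and leave the spindle, instrument tray, tape and jar where they are.

Things in the scene. Friction and masses are not known exactly. Their poses are not given: they have to be found in the camera images.
- sealer: Cream pouch sealer, fixed; the reel bay is at its back. Origin on the counter midway between the bay's two arms, under the spindle holes. +x level, from the bay's open end to the machine (the way the reel rolls in); +y level, along the spindle; +z up. Machine: back face at x = 85 mm, front x = 331, y = -200 to 200, 142 mm high, bar grip and lever to 192 mm.
- bay (a point): Middle of the reel bay, where the reel's centre belongs: 60 mm above the sealer's origin, on the line through the 26 mm spindle holes (black bushes) in the heads of the two arms. Axes as the sealer's. The arms are upright plates 8 mm thick, 52 mm long in x, 88 mm high, inner faces at y = -65 and 65 mm, each with a foot 24 mm high running to the machine.
- reel: Light blue film reel with dark blue edges, cylinder 120 mm in diameter, 100 mm wide, core bore 50 mm, about 0.8 kg. Origin at its centre (60 mm high; top at 120 mm); y is its axis, within about 3 degrees of the sealer's y; z starts upward and turns with it. Starts 90 to 170 mm short of the bay, in line within 6 mm. Rolls with slight resistance: at a slow push it coasts a few mm, then stays put.
- spindle: Bystander: loose aluminium spindle 22 mm thick with two square black knobs (38 mm), 236 mm long overall, lying on the counter along its x axis beside the reel; origin under its middle.
- tray: Bystander: loose stainless instrument tray 190 x 120 x 18 mm with instruments; origin at the centre of its underside.
- tape: Bystander: loose roll of indicator tape lying flat, 60 mm in diameter, 19 mm high; origin at the centre of its underside.
- jar: Bystander: loose white jar with a teal cap, 54 mm in diameter, 75 mm high; origin at the centre of its underside.
Things that resemble listed ones, but are neither listed nor needed, are in the scene too. Several things look just like the reel: the one meant starts farthest to the robot's right.

How it is judged:
By the outcome, as a careful person would: the job done as asked, in the order asked, and still so for the second after the job is handed in, with the robot touching nothing.
It also fails if it takes over 64 s, if anything falls off the work surface, if the arm or the gripper's body presses on something with over 40 N, if the wrist force passes 120 N, or if a joint passes its speed limit or range.

## Working session

There is one attempt and no reset: what is moved stays moved. The work goes in short steps, Python scripts to look and compute and a shell command to move; the robot and the scene stay as the last step left them, time stands still between calls to the robot, and variables do not carry over. Pictures are saved under pics/ and viewed, and the job is handed in when it is done.

```bash
mkdir -p pics; ls; python3 - <<'E'
from cell import env
import cv2
o=env.get_obs();print({k:o[k] for k in('time_s','tool_pos','tool_rot','force','grip_width')})
for n in('scene','top','wrist'):
    c=env.read_camera(n);cv2.imwrite(f'pics/{n}0.png',c['image'][:,:,::-1]);print(n,c['fx'],c['fy'],c['cx'],c['cy'],c['cam_to_world'], [k for k in c])
E
```

```text
pics
{'time_s': 0.0, 'tool_pos': array([0.20233883, 0.6170283 , 0.18804701]), 'tool_rot': array([-9.01120064e+01, -4.21668828e-03, -1.81511783e+01]), 'force': array([-0.42086777, -0.54383221, -0.00832887]), 'grip_width': 0.08685680836289325}
scene 487.28196873272293 487.28196873272293 319.5879171544242 198.0023018879527 [[-0.21993591 -0.51384966  0.82920849  1.60355673]
 [ 0.97551249 -0.11750043  0.18592751  0.17149123]
 [ 0.00189356  0.84979537  0.52710932  0.72790834]
 [ 0.          0.          0.          1.        ]] ['image', 'fx', 'fy', 'cx', 'cy', 'cam_to_world']
top 503.1476213643842 503.1476213643842 317.1210507676621 200.94166611980094 [[-0.01975974  0.98992948 -0.14017554  0.46175727]
 [-0.99967461 -0.02182414 -0.01320523 -0.05777704]
 [-0.01613146  0.13986899  0.99003861  1.06718284]
 [ 0.          0.          0.          1.        ]] ['image', 'fx', 'fy', 'cx', 'cy', 'cam_to_world']
wrist 328.2674341580571 328.2674341580571 318.26000933439764 201.32037890088242 [[ 0.31243846 -0.92098836 -0.23272871  0.13913952]
 [ 0.94993734  0.30262782  0.07768816  0.63807083]
 [-0.00111971 -0.24535046  0.9694338   0.38471941]
 [ 0.          0.          0.          1.        ]] ['image', 'fx', 'fy', 'cx', 'cy', 'cam_to_world']
```

View pics/scene0.png

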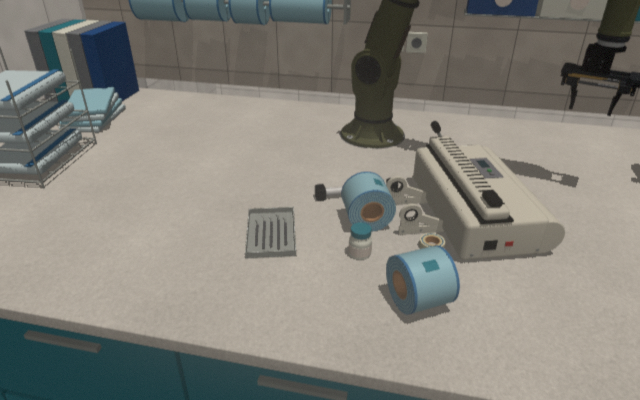

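View pics/top0.png

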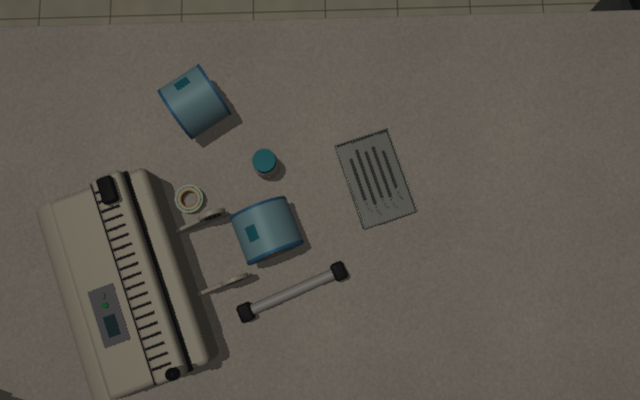

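View pics/wrist0.png

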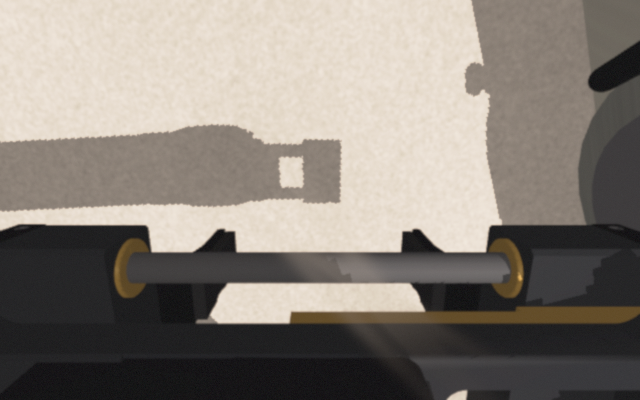

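Candidates for the reel: A at top (267,230) / scene (368,200), B at top (195,100) / scene (422,278), and wall rolls at scene (130–330,10). Image right in the top view is the robot's right (−y). Of the two reels on the counter, A is the one farther right, and it lies in front of the bay's arms, so I choose A. I'll check it in close crops.

```bash
python3 - <<'E'
import cv2
t=cv2.imread('pics/top0.png');s=cv2.imread('pics/scene0.png')
cv2.imwrite('pics/topc.png',cv2.resize(t[165:335,165:365],None,fx=4,fy=3.5 if 0 else 3.5/1,interpolation=cv2.INTER_CUBIC)[:600])
cv2.imwrite('pics/topc.png',cv2.resize(t[170:320,170:360],None,fx=4,fy=4,interpolation=cv2.INTER_CUBIC))
cv2.imwrite('pics/scc.png',cv2.resize(s[150:265,310:470],None,fx=5,fy=5,interpolation=cv2.INTER_CUBIC))
E
```

```text
(no output)
```

View pics/topc.png

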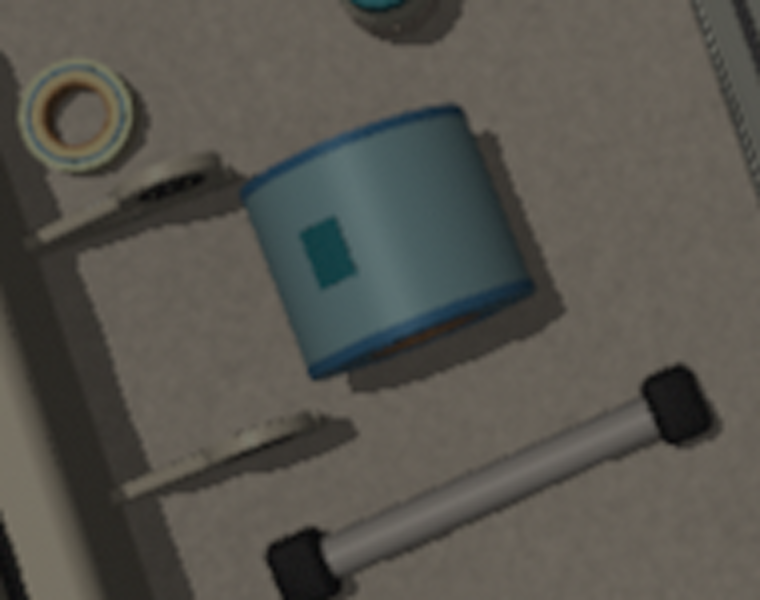

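View pics/scc.png

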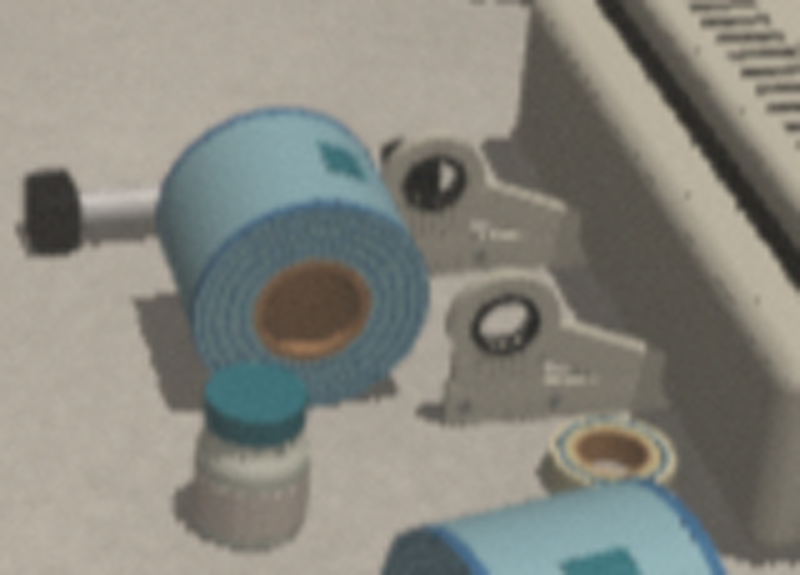

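```bash
cat > h.py <<'E'
import numpy as np, cv2
from cell import env
def ray(c,u,v):
    d=np.array([(u-c['cx'])/c['fx'],-(v-c['cy'])/c['fy'],-1.0]);M=np.asarray(c['cam_to_world'])
    return M[:3,3],M[:3,:3]@d
def onz(c,p,z):
    o,d=ray(c,*p);return o+d*(z-o[2])/d[2]
def ellipses(mask,minA=30):
    cs,_=cv2.findContours(mask,cv2.RETR_CCOMP,cv2.CHAIN_APPROX_NONE)
    out=[]
    for k in cs:
        if len(k)>=8 and cv2.contourArea(k)>minA: out.append((cv2.fitEllipse(k),cv2.contourArea(k)))
    return out
E
python3 - <<'E'
from h import *
c=env.read_camera('scene');im=c['image'];K=4
big=cv2.resize(im[150:265,310:470],None,fx=K,fy=K,interpolation=cv2.INTER_CUBIC)
hsv=cv2.cvtColor(big,cv2.COLOR_RGB2HSV)
f=lambda p:(310-.5+(p[0]+.5)/K,150-.5+(p[1]+.5)/K)
print('dark')
for e,a in ellipses((hsv[...,2]<75).astype(np.uint8),100):
    p=f(e[0]);print(np.round(p,1),np.round(e[1],1),a,np.round(onz(c,p,.06),4))
print('brown')
for e,a in ellipses(((hsv[...,0]<17)&(hsv[...,1]>75)).astype(np.uint8),300):
    p=f(e[0]);print(np.round(p,1),np.round(e[1],1),a,np.round(onz(c,p,.06),4))
t=env.read_camera('top');im=t['image'];hsv=cv2.cvtColor(im,cv2.COLOR_RGB2HSV)
m=((hsv[...,0]>85)&(hsv[...,0]<125)&(hsv[...,1]>60)).astype(np.uint8)
n,l,st,ce=cv2.connectedComponentsWithStats(m)
for i in range(1,n):
    if st[i][4]>200: print(i,st[i],ce[i])
big=cv2.resize(m[170:320,170:360]*255,None,fx=4,fy=4,interpolation=cv2.INTER_NEAREST);cv2.imwrite('pics/m1.png',big)
E
```

```text
dark
[353.  233.9] [11.2 23.9] 139.0 [0.69   0.0465 0.06  ]
[410.6 214.5] [40.4 51.7] 556.0 [0.5783 0.1718 0.06  ]
[320.  192.5] [43.7 68.3] 2274.0 [ 0.5255 -0.0691  0.06  ]
[396.2 186.4] [38.6 47.9] 1196.5 [0.4484 0.1249 0.06  ]
[453.7 181.1] [ 17.  416.8] 4056.5 [0.384 0.277 0.06 ]
brown
[432.1 239.5] [27.2 61.2] 1154.0 [0.6712 0.2266 0.06  ]
[371.9 211.6] [71.5 90.4] 5071.5 [0.5865 0.077  0.06  ]
1 [196  64  35  51 253] [213.73517787  90.20948617]
12 [158  89  37  50 224] [175.06696429 114.66964286]
90 [253 149  23  24 436] [263.92889908 160.4266055 ]
91 [230 197  56  24 229] [256.63318777 206.00436681]
135 [241 223  19  21 216] [251.2037037  232.90740741]
174 [247 238  56  27 347] [274.54466859 250.63688761]
198 [103 314  17  23 230] [111.23913043 325.26956522]
```

View pics/m1.png

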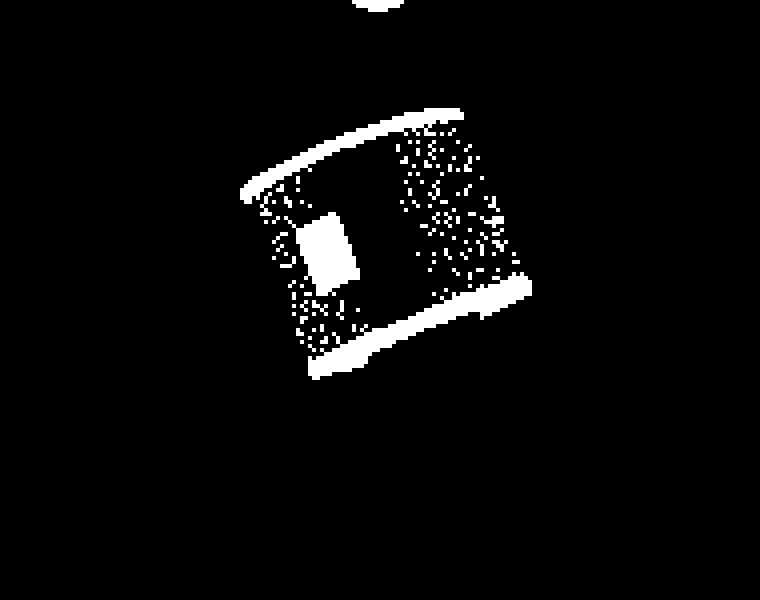

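```bash
cat >> h.py <<'E'
YS=np.array([-.9406,-.3396,0]);XS=np.array([-.3396,.9406,0]);BAY=np.array([.5096,.1470,.06])
def toS(p): d=np.asarray(p)-BAY; return np.array([d@XS,d@YS,d[2]])*1000
def reel_top(t,save=None,roi=(170,330,165,365)):
    im=t['image'];a,b,c0,c1=roi
    hsv=cv2.cvtColor(im,cv2.COLOR_RGB2HSV)
    m=((hsv[...,0]>82)&(hsv[...,0]<125)&(hsv[...,1]>38)&(hsv[...,2]>45)).astype(np.uint8)
    z=np.zeros_like(m);z[a:b,c0:c1]=m[a:b,c0:c1]
    z=cv2.morphologyEx(z,cv2.MORPH_OPEN,np.ones((3,3)));z=cv2.morphologyEx(z,cv2.MORPH_CLOSE,np.ones((7,7)))
    cs,_=cv2.findContours(z,cv2.RETR_EXTERNAL,cv2.CHAIN_APPROX_NONE)
    k=max(cs,key=cv2.contourArea)
    if save: 
        o=im.copy();cv2.drawContours(o,[k],-1,(255,0,0),1);cv2.imwrite(save,cv2.resize(o[a:b,c0:c1],None,fx=4,fy=3.75 if b-a>150 else 4,interpolation=cv2.INTER_NEAREST)[:,:,::-1])
    return k[:,0].astype(float)
E
python3 - <<'E'
from h import *
t=env.read_camera('top');k=reel_top(t,'pics/m2.png')
g=np.array([toS(onz(t,p,.12)) for p in k])
print(g.min(0),g.max(0),len(k))
# side silhouettes: tangent planes
P=np.array([toS(onz(t,p,.06)) for p in k])
np.save('k.npy',k)
mid=(P[:,1]>-38)&(P[:,1]<38)
for s in(1,-1):
    xm=np.median(P[:,0]);q=P[mid&(s*(P[:,0]-xm)>25)];print(s,len(q),np.polyfit(q[:,1],q[:,0],1),q[:,0].std())
E
```

```text
[-156.70949883  -54.81256977   60.        ] [-43.42191086  48.68872954  60.        ] 198
1 35 [-1.93056570e-02 -3.81337605e+01] 0.6786738830276867
-1 36 [-5.65860480e-03 -1.53505831e+02] 0.7554170364017357
```

View pics/m2.png

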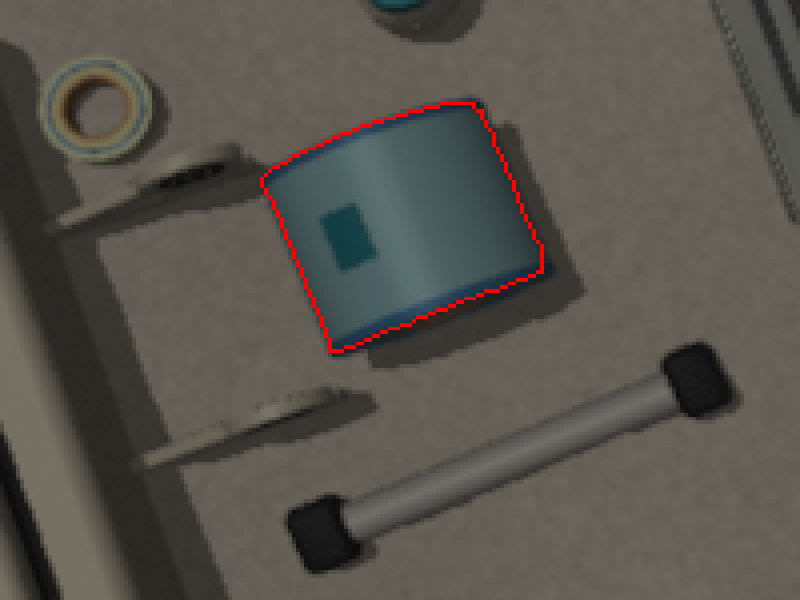

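```bash
python3 - <<'E'
from h import *
t=env.read_camera('top');im=t['image'];K=8
x0,y0=195,205
crop=cv2.resize(im[y0:230,x0:235],None,fx=K,fy=K,interpolation=cv2.INTER_CUBIC)
v=cv2.cvtColor(crop,cv2.COLOR_RGB2HSV)[...,2]
for th in(40,45,50):
  for e,a in ellipses((v<th).astype(np.uint8),150):
    p=(x0-.5+(e[0][0]+.5)/K,y0-.5+(e[0][1]+.5)/K);print(th,np.round(p,1),np.round(e[1],1),a,np.round(toS(onz(t,p,.06)),1))
cv2.imwrite('pics/b1.png',cv2.resize(crop,None,fx=2,fy=2)[:,:,::-1])
# project expected points
def proj(c,P):
    M=np.linalg.inv(np.asarray(c['cam_to_world']));q=M[:3,:3]@P+M[:3,3];return c['cx']+c['fx']*q[0]/-q[2],c['cy']-c['fy']*q[1]/-q[2]
print(proj(t,BAY-.065*YS))
# rims from top : point on axis plane
k=np.load('k.npy')
g=np.array([toS(onz(t,p,.12)) for p in k]);m=abs(g[:,0]+97)<12
for s in(1,-1):
    q=g[m&(s*g[:,1]>0)];print('rim',s,q[:,1].mean(),np.polyfit(q[:,0],q[:,1],1))
E
```

```text
40 [212.6 216.7] [ 33.  155.9] 3963.5 [ -3.8 -70.2   0. ]
45 [201.1 221. ] [14.9 21.2] 221.0 [ 21.1 -70.3   0. ]
45 [223.8 215.6] [17.9 27.6] 297.0 [-25.5 -64.2   0. ]
45 [212.6 217. ] [ 40.5 166.3] 5163.0 [ -3.5 -69.6   0. ]
50 [212.  218.4] [ 54.6 322.9] 11938.0 [ -1.5 -67.4   0. ]
50 [201.8 223. ] [14.4 71.7] 676.0 [ 21.  -66.1   0. ]
50 [200.3 207.5] [11.6 66.4] 469.0 [ 13.5 -96.9   0. ]
(np.float64(211.73519931492024), np.float64(219.74128596559302))
rim 1 46.08604706162231 [7.52747931e-03 4.68203857e+01]
rim -1 -53.95204692287202 [-6.74626995e-03 -5.46058683e+01]
```

View pics/b1.png

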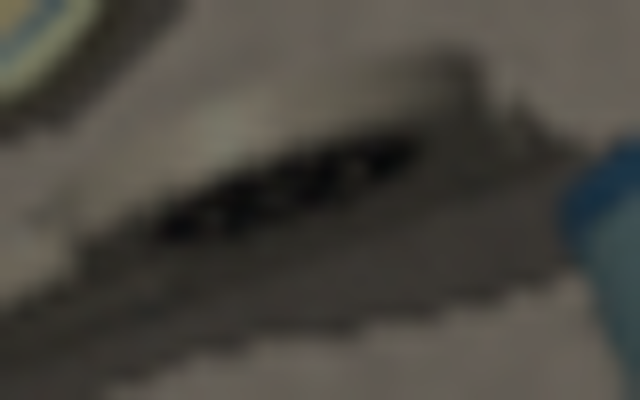

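Measured in the sealer frame, scene and top agree after removing the offset between the cameras. The bush spacing is 138.1 mm (138 expected). The reel is about 92 mm short, about +1 mm in y, and its axis is within 1°. The sealer's x axis is (−0.34, 0.94) in the world. Next I lift over the machine and move behind the reel's top, turning the jaws along the reel axis.

```bash
python3 -m pendant '[0,0,1,0,0,0,50, 0,0,1,0,0,0,50, 0.3,-0.5,0,0,0,0,50, 0.578,-0.958,0,0,0,-0.5,50, 0.578,-0.958,0,0,0,-0.5,50, 0.578,-0.958,0,0,0,-0.5,50, 0.578,-0.958,0,0,0,-0.5,50, 0.578,-0.958,0,0,0,-0.5,50, 0.578,-0.958,0,0,0,-0.5,50, 0.578,-0.958,0,0,0,-0.5,50]' 5
```

```text
time_s: 1.6
tool_pos: [0.377, 0.3281, 0.2694]
tool_rot: [-90.0, 0.0, -53.3]
force: [0.1, 1.2, -0.5]
grip_width: 0.0501
```

```bash
python3 -m pendant '[0.54,-0.9,0,0,0,-0.2,50, 0.54,-0.9,0,0,0,-0.2,50, 0.54,-0.9,0,0,0,-0.2,50, 0.54,-0.9,0,0,0,-0.2,50, 0.54,-0.9,0,0,0,-0.2,50, 0.54,-0.9,0,0,0,-0.2,50, 0.54,-0.9,0,0,0,-0.3,50, 0.54,-0.87,0,0,0,-0.2,50, 0,0,-0.8,0,0,0,50, 0,0,-0.8,0,0,0,50]'
python3 - <<'E'
from h import *
o=env.get_obs();print(o['tool_pos'],o['tool_rot'],o['force'],toS(o['tool_pos']))
for n in('scene','top','wrist'):
    c=env.read_camera(n);cv2.imwrite(f'pics/{n}1.png',c['image'][:,:,::-1])
s=cv2.imread('pics/scene1.png');cv2.imwrite('pics/scene1c.png',cv2.resize(s[100:250,300:460],None,fx=4,fy=4,interpolation=cv2.INTER_CUBIC))
E
```

```text
time_s: 2.85
tool_pos: [0.5497, 0.0419, 0.2047]
tool_rot: [-89.9, -0.0, -70.2]
force: [-0.6, 0.0, -0.7]
grip_width: 0.0501
[0.54965102 0.04194665 0.20472128] [-8.99291649e+01 -6.68778208e-03 -7.02353266e+01] [-0.59189368  0.00977727 -0.72693217] [-112.4145096   -1.995872   144.7212776]
```

View pics/scene1c.png

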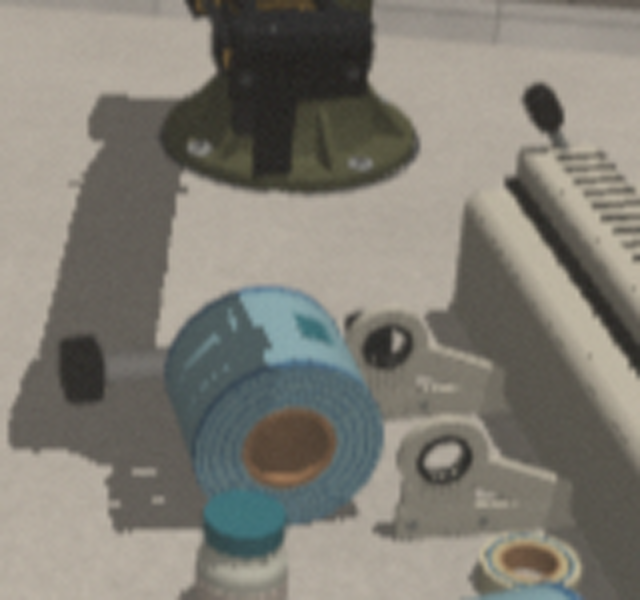

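View pics/wrist1.png

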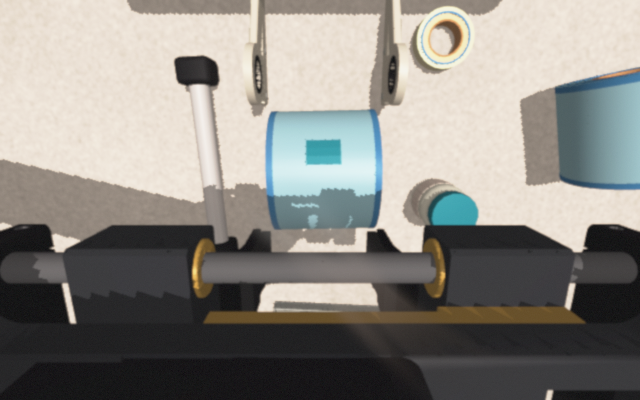

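View pics/top1.png

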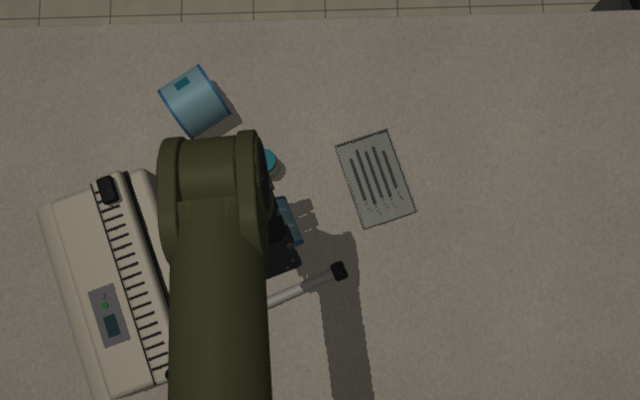

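```bash
python3 -m pendant '[0,0,-1,0,0,0,50, 0,0,-0.8,0,0,0,50, 0,0,-0.2,0,0,0,50, 0,0,0,0,0,0,50]'; python3 -m pendant '[0,0,-0.03,0,0,0,50, 0,0,-0.02,0,0,0,50,0,0,0,0,0,0,50]'
python3 - <<'E'
from h import *
c=env.read_camera('scene');cv2.imwrite('pics/s2.png',cv2.resize(c['image'][120:250,300:460],None,fx=4,fy=4,interpolation=cv2.INTER_CUBIC)[:,:,::-1])
print(env.get_obs()['force'],env.get_obs()['tool_pos'])
E
```

```text
time_s: 3.5
tool_pos: [0.55, 0.0428, 0.1265]
tool_rot: [-89.9, -0.0, -70.1]
force: [-0.5, 0.0, -0.2]
grip_width: 0.0499
time_s: 3.88
tool_pos: [0.5495, 0.0427, 0.1237]
tool_rot: [-89.9, -0.0, -70.2]
force: [-0.8, 0.7, -0.1]
grip_width: 0.0501
[-0.09812569 -0.42229428  0.59417164] [0.54937059 0.04266522 0.12358362]
```

View pics/s2.png

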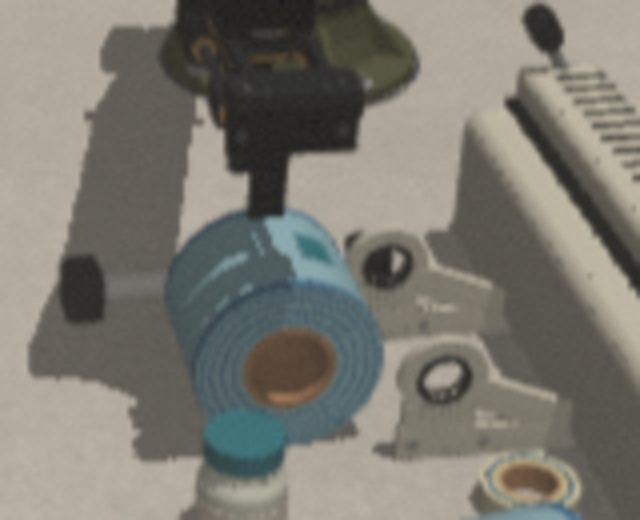

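```bash
python3 -m pendant '[0,0,-0.03,0,0,0,50,0,0,-0.03,0,0,0,50,0,0,0,0,0,0,50]'; python3 -m pendant '[0,0,-0.025,0,0,0,50,0,0,0,0,0,0,50]';  python3 -m pendant '[0,0,-0.025,0,0,0,50,0,0,0,0,0,0,50]'
```

```text
time_s: 4.3
tool_pos: [0.549, 0.0426, 0.1206]
tool_rot: [-90.0, -0.0, -70.2]
force: [-0.0, -0.2, 0.2]
grip_width: 0.0499
time_s: 4.55
tool_pos: [0.5491, 0.0426, 0.1197]
tool_rot: [-90.0, -0.0, -70.2]
force: [0.3, -0.3, -0.1]
grip_width: 0.0498
time_s: 4.8
tool_pos: [0.5491, 0.0426, 0.1187]
tool_rot: [-90.0, -0.0, -70.2]
force: [0.9, -0.3, -0.2]
grip_width: 0.0501
```

```bash
for i in 1; do python3 -m pendant '[0,0,-0.02,0,0,0,50,0,0,0,0,0,0,50]';  python3 -m pendant '[0,0,-0.02,0,0,0,50,0,0,0,0,0,0,50]'; done
```

```text
time_s: 5.05
tool_pos: [0.5491, 0.0426, 0.1179]
tool_rot: [-90.0, -0.0, -70.1]
force: [0.5, 0.4, -0.5]
grip_width: 0.0499
time_s: 5.3
tool_pos: [0.5491, 0.0426, 0.1171]
tool_rot: [-90.0, -0.0, -70.1]
force: [0.2, -0.0, 0.2]
grip_width: 0.0497
```

```bash
python3 -m pendant '[0,0,-0.02,0,0,0,50,0,0,0,0,0,0,50]';  python3 -m pendant '[0,0,-0.02,0,0,0,50,0,0,0,0,0,0,50]'
python3 - <<'E'
from h import *
c=env.read_camera('scene');cv2.imwrite('pics/s3.png',cv2.resize(c['image'][150:230,330:410],None,fx=7,fy=7,interpolation=cv2.INTER_CUBIC)[:,:,::-1])
w=env.read_camera('wrist');cv2.imwrite('pics/w3.png',w['image'][:,:,::-1])
E
```

```text
time_s: 5.55
tool_pos: [0.5491, 0.0426, 0.1163]
tool_rot: [-90.0, -0.0, -70.1]
force: [0.4, -0.2, 1.2]
grip_width: 0.0501
time_s: 5.8
tool_pos: [0.5491, 0.0426, 0.1155]
tool_rot: [-90.0, -0.0, -70.1]
force: [0.3, 0.2, -0.6]
grip_width: 0.05
```

View pics/s3.png

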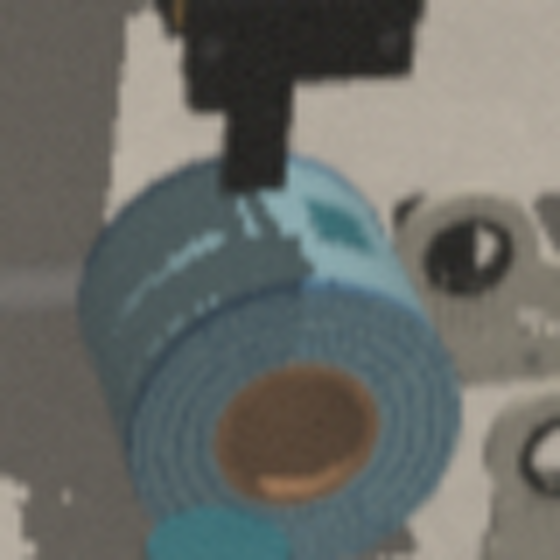

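View pics/w3.png

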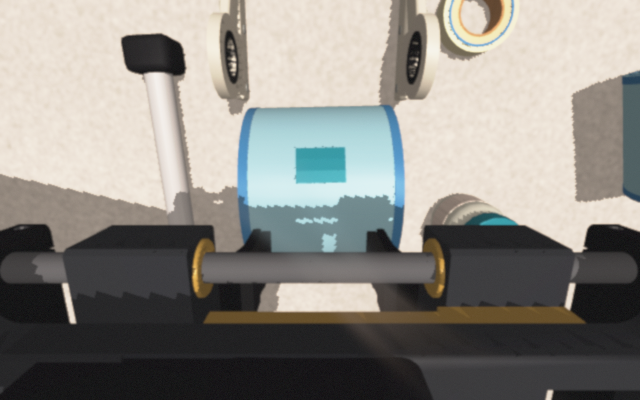

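```bash
python3 - <<'E'
from h import *
c=env.read_camera('scene')
for u,v in((225,187),(255,188),(284,188)):
    p=(330-.5+(u+.5)/7,150-.5+(v+.5)/7)
    for z in(.1155,):print(p,toS(onz(c,p,z)))
print(toS(env.get_obs()['tool_pos']))
w=env.read_camera('wrist')
# wrist: bushes and reel silhouettes
for p in((231,57),(413,57)): print('bush',toS(onz(w,p,.06)))
for p in((240,180),(404,180),(247,107),(396,106)): print(toS(onz(w,p,.12)),toS(onz(w,p,.06)))
E
```

```text
(361.7142857142857, 176.28571428571428) [-103.85797161   34.14593747   55.5       ]
(366.0, 176.42857142857142) [-93.07501608  32.07536425  55.5       ]
(370.14285714285717, 176.42857142857142) [-82.50769929  30.7866399   55.5       ]
[-111.61623119   -1.79332913   55.61885495]
bush [-2.56673713 60.33681167  0.        ]
bush [ -2.67383764 -69.45451529   0.        ]
[-80.51035297  44.7488331   60.        ] [-91.54357333  59.19863486   0.        ]
[-80.63197611 -52.66046583  60.        ] [-91.70317497 -68.62806008   0.        ]
[-38.83457997  38.33893737  60.        ] [-36.85396586  50.78716086   0.        ]
[-38.3763885  -45.50263308  60.        ] [-36.25269779 -59.23509541   0.        ]
```

```bash
python3 - <<'E'
from h import *
def proj(c,P):
    M=np.linalg.inv(np.asarray(c['cam_to_world']));q=M[:3,:3]@P+M[:3,3];return np.round([c['cx']+c['fx']*q[0]/-q[2],c['cy']-c['fy']*q[1]/-q[2]],1)
c=env.read_camera('scene')
o=env.get_obs();T=o['tool_pos']
for y in(-40,-25,0,25,40):
  for x in(-9.5,9.5):
    p=proj(c,T+YS*y/1000+XS*x/1000);print(y,x,p,(p-[330,150])*7)
cv2.imwrite('pics/s4.png',cv2.resize(c['image'][90:230,300:440],None,fx=4,fy=4,interpolation=cv2.INTER_CUBIC)[:,:,::-1])
print(o['tool_pos'],o['qpos'],np.asarray(env.read_camera('wrist')['cam_to_world']))
E
```

```text
-40 -9.5 [360.9 191.8] [216.3 292.6]
-40 9.5 [368.5 191.3] [269.5 289.1]
-25 -9.5 [359.7 188.7] [207.9 270.9]
-25 9.5 [367.3 188.2] [261.1 267.4]
0 -9.5 [357.8 183.6] [194.6 235.2]
0 9.5 [365.2 183.2] [246.4 232.4]
25 -9.5 [355.9 178.7] [181.3 200.9]
25 9.5 [363.2 178.3] [232.4 198.1]
40 -9.5 [354.8 175.9] [173.6 181.3]
40 9.5 [362.1 175.4] [224.7 177.8]
[0.54917283 0.0425843  0.11558552] [-34.38808035   9.67737929  30.11712389 103.89183116  -5.22493431
  67.79410767  17.19957027] [[ 0.94092092 -0.32806504 -0.08391156  0.52638065]
 [ 0.33862415  0.91246705  0.22964664  0.10502691]
 [ 0.0012275  -0.24449381  0.96965008  0.31215949]
 [ 0.          0.          0.          1.        ]]
```

View pics/s4.png

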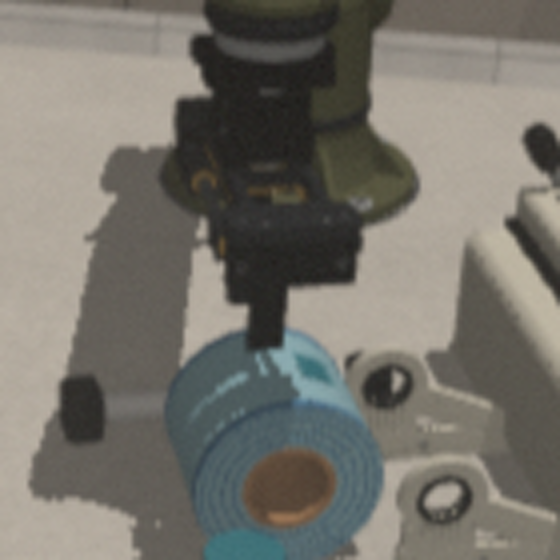

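```bash
python3 - <<'E'
from h import *
def proj(c,P):
    M=np.linalg.inv(np.asarray(c['cam_to_world']));q=M[:3,:3]@P+M[:3,3];return np.round([c['cx']+c['fx']*q[0]/-q[2],c['cy']-c['fy']*q[1]/-q[2]],1)
c=env.read_camera('scene')
T0=np.array([.2023,.6170,.188]);zt=np.array([.3115,.950,0]);xt=np.array([.95,-.3115,0])
for y in(-.0515,-.0435,.0435,.0515): print('start',y,proj(c,T0+zt*y),proj(c,T0+zt*y+[0,0,.07]))
s=cv2.imread('pics/scene0.png');cv2.imwrite('pics/s0f.png',cv2.resize(s[40:130,540:640],None,fx=6,fy=6,interpolation=cv2.INTER_CUBIC))
w=env.read_camera('wrist');T=env.get_obs()['tool_pos']
for y in(-40,-25,25,40):
    print('wrist',y,[proj(w,T+YS*y/1000+[0,0,dz]) for dz in(0,.02,.04,.06)])
E
```

```text
start -0.0515 [564.8 119.7] [571.6  96. ]
start -0.0435 [567.9 120.2] [574.7  96.5]
start 0.0435 [601.9 126.6] [609.9 102.4]
start 0.0515 [605.1 127.2] [613.2 103. ]
wrist -40 [array([381.9, 227.2]), array([388.5, 238.5]), array([396.7, 252.3]), array([406.9, 269.8])]
wrist -25 [array([358.1, 227.3]), array([362.2, 238.5]), array([367.4, 252.3]), array([373.8, 269.8])]
wrist 25 [array([278.7, 227.4]), array([274.7, 238.6]), array([269.7, 252.5]), array([263.4, 270. ])]
wrist 40 [array([254.9, 227.4]), array([248.4, 238.7]), array([240.4, 252.5]), array([230.2, 270. ])]
```

View pics/s0f.png

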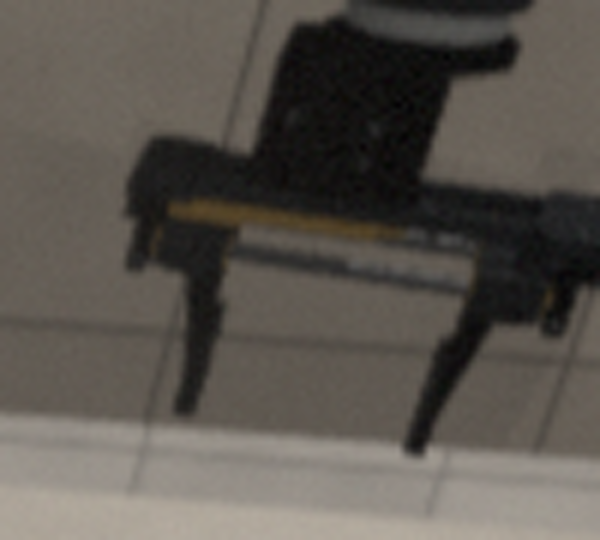

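The images disagree with the reported TCP. In the scene view, both at the start and now, and in the wrist view, the fingertips appear about 36 mm higher than the TCP. No contact force at z=0.1155 agrees with that. I'll measure the offset.

```bash
python3 - <<'E'
from h import *
c=env.read_camera('scene');w=env.read_camera('wrist')
p=lambda u,v:(330-.5+(u+.5)/7,150-.5+(v+.5)/7)
for z in(.145,.15,.155,.16):
    print(z,toS(onz(c,p(228,187),z))[:2],toS(onz(c,p(284,187),z))[:2])
print(toS(env.get_obs()['tool_pos']))
cv2.imwrite('pics/w4.png',cv2.resize(w['image'][210:300,200:440],None,fx=3.3,fy=3.3,interpolation=cv2.INTER_CUBIC)[:,:,::-1])
E
```

```text
0.145 [-114.60016804  -17.59272438] [-95.16796605 -19.96250937]
0.15 [-116.60623885  -26.33938424] [-97.34072003 -28.68884197]
0.155 [-118.61230966  -35.0860441 ] [-99.51347401 -37.41517457]
0.16 [-120.61838047  -43.83270395] [-101.68622799  -46.14150718]
[-111.6343       -1.78432367   55.60693145]
```

View pics/w4.png

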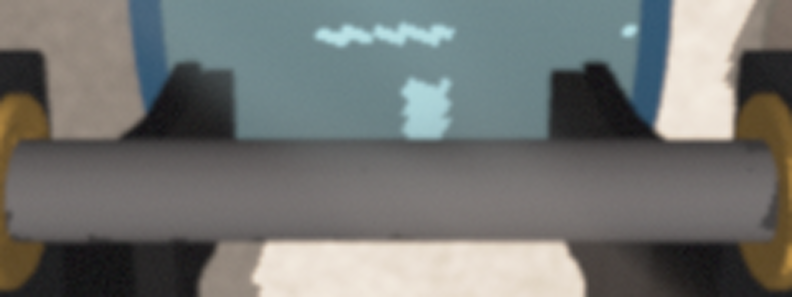

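All three views put the real tips about 35 mm above the reported TCP, so contact should come at a reported z of about 0.084. I'll descend most of the way, then feel for contact.

```bash
python3 -m pendant '[0,0,-0.3,0,0,0,50,0,0,-0.3,0,0,0,50,0,0,0,0,0,0,50]'; for i in 1; do python3 -m pendant '[0,0,-0.03,0,0,0,50,0,0,0,0,0,0,50]'; python3 -m pendant '[0,0,-0.03,0,0,0,50,0,0,0,0,0,0,50]';  python3 -m pendant '[0,0,-0.03,0,0,0,50,0,0,0,0,0,0,50]'; done
python3 - <<'E'
from h import *
c=env.read_camera('scene');cv2.imwrite('pics/s5.png',cv2.resize(c['image'][150:230,330:410],None,fx=7,fy=7,interpolation=cv2.INTER_CUBIC)[:,:,::-1])
E
```

```text
time_s: 6.68
tool_pos: [0.5478, 0.0424, 0.0898]
tool_rot: [-90.2, 0.0, -70.2]
force: [-0.4, -0.1, 0.0]
grip_width: 0.05
time_s: 6.92
tool_pos: [0.5494, 0.0426, 0.0906]
tool_rot: [-90.0, -0.0, -70.2]
force: [-0.0, 0.3, 0.1]
grip_width: 0.0502
time_s: 7.18
tool_pos: [0.5492, 0.0427, 0.0893]
tool_rot: [-90.0, -0.0, -70.2]
force: [-1.0, 0.4, -0.4]
grip_width: 0.0501
time_s: 7.42
tool_pos: [0.5491, 0.0426, 0.0879]
tool_rot: [-90.0, -0.0, -70.1]
force: [-0.4, 0.9, 0.6]
grip_width: 0.0501
```

View pics/s5.png

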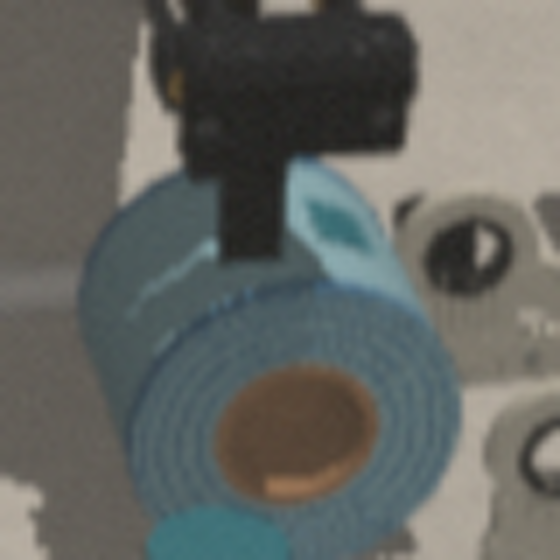

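```bash
python3 -m pendant '[0,0,-0.03,0,0,0,50,0,0,0,0,0,0,50]'; python3 -m pendant '[0,0,-0.025,0,0,0,50,0,0,0,0,0,0,50]';  python3 -m pendant '[0,0,-0.025,0,0,0,50,0,0,0,0,0,0,50]'
```

```text
time_s: 7.72
tool_pos: [0.5492, 0.0426, 0.0868]
tool_rot: [-90.0, -0.0, -70.2]
force: [0.1, 0.4, 0.5]
grip_width: 0.0504
time_s: 7.98
tool_pos: [0.5495, 0.0423, 0.0865]
tool_rot: [-90.0, -0.0, -70.2]
force: [-1.6, -1.2, 3.4]
grip_width: 0.0504
time_s: 8.22
tool_pos: [0.5497, 0.042, 0.0863]
tool_rot: [-89.9, -0.0, -70.2]
force: [-3.3, -1.5, 9.3]
grip_width: 0.0502
```

```bash
python3 -m pendant '[-0.02,0.05,0.01,0,0,0,50,-0.04,0.11,0,0,0,0,50,-0.05,0.14,0,0,0,0,50,-0.05,0.14,0,0,0,0,50]'; python3 -m pendant '[-0.05,0.14,0,0,0,0,50,-0.05,0.14,0,0,0,0,50]'
```

```text
time_s: 8.72
tool_pos: [0.5429, 0.0598, 0.0869]
tool_rot: [-90.0, -0.0, -70.2]
force: [-4.9, -2.3, 11.8]
grip_width: 0.0502
time_s: 8.98
tool_pos: [0.5386, 0.071, 0.0868]
tool_rot: [-90.0, 0.0, -70.2]
force: [-5.1, -1.8, 11.6]
grip_width: 0.0502
```

```bash
python3 -m pendant '[-0.05,0.13,0.015,0,0,0,50,-0.04,0.1,0,0,0,0,50]'
python3 - <<'E'
from h import *
w=env.read_camera('wrist');cv2.imwrite('pics/w5.png',w['image'][:,:,::-1])
c=env.read_camera('scene');cv2.imwrite('pics/s6.png',cv2.resize(c['image'][130:250,320:460],None,fx=4,fy=4,interpolation=cv2.INTER_CUBIC)[:,:,::-1])
o=env.get_obs();print(o['tool_pos'],o['force'],toS(o['tool_pos']))
E
```

```text
time_s: 9.22
tool_pos: [0.5349, 0.0804, 0.0869]
tool_rot: [-90.0, 0.0, -70.2]
force: [-2.6, -1.7, 8.8]
grip_width: 0.0501
[0.53475934 0.08085148 0.08689371] [-4.34542503 -1.44918035  9.68137679] [-70.76340572  -1.20083469  26.89370963]
```

View pics/w5.png

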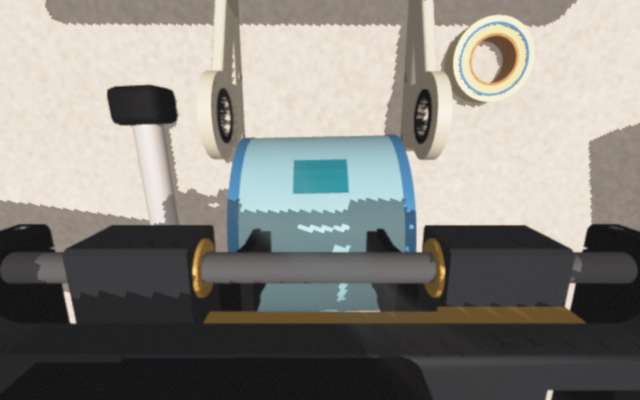

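View pics/s6.png

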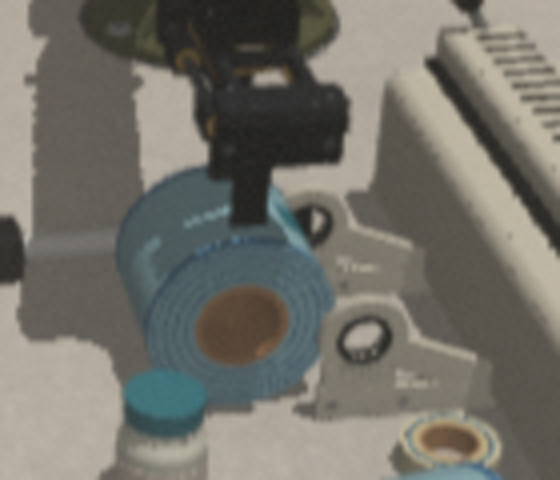

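```bash
cat >> h.py <<'E'
def bore(c,K=4):
    im=c['image'];big=cv2.resize(im[150:265,310:470],None,fx=K,fy=K,interpolation=cv2.INTER_CUBIC)
    hsv=cv2.cvtColor(big,cv2.COLOR_RGB2HSV)
    r=[]
    for e,a in ellipses(((hsv[...,0]<17)&(hsv[...,1]>75)).astype(np.uint8),2500):
        p=(310-.5+(e[0][0]+.5)/K,150-.5+(e[0][1]+.5)/K);r.append((np.round(p,1),np.round(e[1],1),np.round(toS(onz(c,p,.06))[:2]+[0,50],1)))
    return r
E
python3 - <<'E'
from h import *
c=env.read_camera('scene')
for r in bore(c):print(r)
E
```

```text
(array([380. , 210.9]), array([71.1, 90.6]), array([-71.2,   2.1]))
```

```bash
python3 -m pendant '[-0.03,0.08,0,0,0,0,50,-0.05,0.14,0,0,0,0,50,-0.05,0.14,0,0,0,0,50,-0.05,0.14,0,0,0,0,50,-0.03,0.09,-0.007,0,0,0,50,-0.02,0.04,-0.006,0,0,0,50,-0.005,0.02,-0.005,0,0,0,50,0,0,0,0,0,0,50]'
python3 - <<'E'
from h import *
c=env.read_camera('scene');o=env.get_obs();print(o['tool_pos'],o['force'],toS(o['tool_pos']))
for r in bore(c):print(r)
E
```

```text
time_s: 10.38
tool_pos: [0.5251, 0.1067, 0.0858]
tool_rot: [-90.1, 0.0, -70.2]
force: [-4.4, -0.8, 7.9]
grip_width: 0.05
[0.52516365 0.10669658 0.08588237] [-4.02441346 -0.78722555  8.27840194] [-43.1948153   -0.9521258   25.88237339]
(array([385.4, 210.4]), array([70.4, 90.2]), array([-57.3,   2.5]))
```

```bash
python3 -m pendant '[0,0,0.05,0,0,0,50,0,0,0.2,0,0,0,50,0,0,0.8,0,0,0,50,0.1,-0.27,0.5,0,0,0,50,0.1,-0.27,0,0,0,0,50,0.09,-0.26,0,0,0,0,50,0,0,0,0,0,0,50]'
python3 - <<'E'
from h import *
c=env.read_camera('scene');o=env.get_obs();print(o['tool_pos'],o['force'],toS(o['tool_pos']))
for r in bore(c):print(r)
w=env.read_camera('wrist');cv2.imwrite('pics/w6.png',w['image'][:,:,::-1])
E
```

```text
time_s: 11.3
tool_pos: [0.5369, 0.0731, 0.1459]
tool_rot: [-90.1, -0.0, -70.3]
force: [0.5, 0.9, -0.2]
grip_width: 0.0498
[0.53674712 0.07402141 0.1459737 ] [ 0.28729253  0.60998893 -0.29257672] [-77.86282453  -0.75104787  85.97370423]
(array([385.4, 210.4]), array([70.9, 90.5]), array([-57.4,   2.6]))
```

View pics/w6.png

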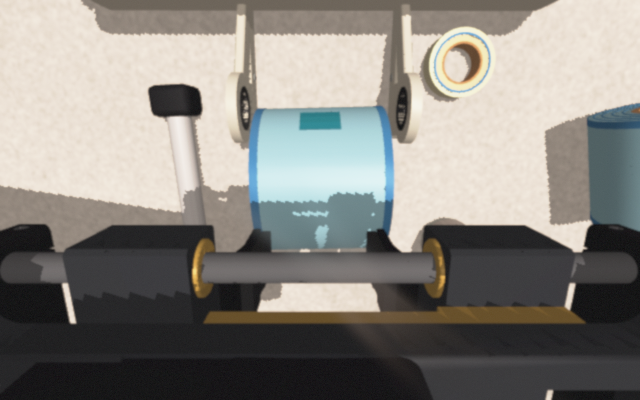

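```bash
cat >> h.py <<'E'
def wristyaw(w,rows,cols,bL,bR,save=None,th=60):
    """front silhouette of reel -> direction; bushes (dark) near bL,bR"""
    im=w['image'];hsv=cv2.cvtColor(im,cv2.COLOR_RGB2HSV).astype(float)
    # blue-minus-red profile, sub-pixel crossing down each column
    d=im[...,2].astype(float)-im[...,0]
    pts=[]
    for u in range(*cols):
        col=d[rows[0]:rows[1],u];h=.5*(col[:3].mean()+col[-3:].mean())
        i=np.argmax(col>h)
        if i>0: pts.append((u,rows[0]+i-1+(h-col[i-1])/(col[i]-col[i-1])))
    pts=np.array(pts);vx,vy,x0,y0=cv2.fitLine(pts.astype(np.float32),cv2.DIST_HUBER,0,.01,.01).ravel()
    s=vy/vx;f=lambda u:(u,y0+s*(u-x0))
    res=np.std(pts[:,1]-[f(u)[1] for u in pts[:,0]])
    A,B=onz(w,f(cols[0]),.1),onz(w,f(cols[1]),.1);v=(A-B);yr=np.degrees(np.arctan2(v[1],v[0]))
    bs=[]
    for b in(bL,bR):
        u0,v0=b;K=6;cr=cv2.resize(im[v0-28:v0+28,u0-12:u0+12],None,fx=K,fy=K,interpolation=cv2.INTER_CUBIC).max(2)
        m=(cr<75).astype(np.uint8);m=cv2.morphologyEx(m,cv2.MORPH_CLOSE,np.ones((25,25)))
        cs,_=cv2.findContours(m,cv2.RETR_EXTERNAL,cv2.CHAIN_APPROX_NONE);k=max(cs,key=cv2.contourArea)
        x,y,ww,hh=cv2.boundingRect(k);e=cv2.fitEllipse(k)
        p=(u0-12-.5+(e[0][0]+.5)/K,v0-28-.5+(e[0][1]+.5)/K);print('bush',np.round(p,1),ww/K,hh/K)
        bs.append(onz(w,p,.06))
    v=bs[0]-bs[1];yb=np.degrees(np.arctan2(v[1],v[0]))
    print('reel axis',round(yr-360 if yr>180 else yr,2),'bush line',round(yb,2),'dist',np.linalg.norm(v),'fit',s,res,'mid',toS(sum(bs)/2),'front',f((cols[0]+cols[1])/2))
    return bs
E
python3 - <<'E'
from h import *
w=env.read_camera('wrist')
bs=wristyaw(w,(96,118),(268,380),(245,106),(403,104))
for p in((250,180),(394,180)): print(toS(onz(w,p,.12)))
cv2.imwrite('pics/w6c.png',cv2.resize(w['image'][60:160,220:430],None,fx=3.8,fy=3.8,interpolation=cv2.INTER_CUBIC)[:,:,::-1])
E
```

```text
bush [244.6 108.5] 9.833333333333334 43.0
bush [401.2 109.2] 11.5 44.333333333333336
reel axis -159.04 bush line -160.46 dist 0.12983953386090366 fit -0.021430662 0.7894138157543747 mid [-3.02372439 -4.7927654   0.        ] front (324.0, np.float32(108.405525))
[-51.79721102  46.09178898  60.        ]
[-51.91870702 -53.02274184  60.        ]
```

View pics/w6c.png

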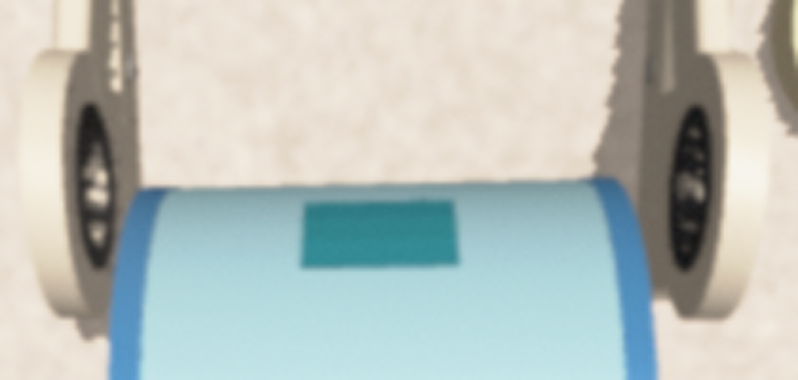

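The reel stayed put at x=−57.4 mm, y about +2 mm. From the wrist view its axis is yawed about +1.4° against the bush line. In the second stroke I'll steer gently (−2°) while rolling.

```bash
python3 -m pendant '[0,0,-0.6,0,0,0,50,0,0,-0.5,0,0,0,50,0,0,-0.3,0,0,0,50,0,0,0,0,0,0,50]'; python3 -m pendant '[0,0,-0.04,0,0,0,50,0,0,-0.04,0,0,0,50,0,0,0,0,0,0,50]'; python3 -m pendant '[0,0,-0.025,0,0,0,50,0,0,0,0,0,0,50]'
```

```text
time_s: 11.95
tool_pos: [0.5365, 0.0748, 0.0902]
tool_rot: [-90.1, 0.0, -70.1]
force: [0.5, -0.4, -0.6]
grip_width: 0.0502
time_s: 12.32
tool_pos: [0.5376, 0.0747, 0.0882]
tool_rot: [-90.0, -0.0, -70.2]
force: [0.2, -1.0, 0.2]
grip_width: 0.0497
time_s: 12.58
tool_pos: [0.5374, 0.0746, 0.0869]
tool_rot: [-90.0, 0.0, -70.2]
force: [-0.0, -0.2, 0.2]
grip_width: 0.0501
```

```bash
python3 -m pendant '[0,0,-0.025,0,0,0,50,0,0,-0.01,0,0,0,50,0,0,0,0,0,0,50]'; python3 -m pendant '[0,0,-0.02,0,0,0,50,0,0,0,0,0,0,50]'
```

```text
time_s: 12.95
tool_pos: [0.5376, 0.0743, 0.0864]
tool_rot: [-90.0, -0.0, -70.2]
force: [-1.5, -0.6, 6.4]
grip_width: 0.0501
time_s: 13.2
tool_pos: [0.5379, 0.074, 0.0863]
tool_rot: [-90.0, -0.0, -70.2]
force: [-3.4, -1.6, 9.7]
grip_width: 0.05
```

```bash
python3 -m pendant '[-0.02,0.05,0.01,0,0,0,50,-0.04,0.11,0,0,0,-0.02,50,-0.05,0.14,0,0,0,-0.025,50,-0.05,0.14,0,0,0,-0.025,50,-0.05,0.14,0,0,0,-0.025,50,-0.05,0.14,0,0,0,-0.025,50]'
python3 - <<'E'
from h import *
c=env.read_camera('scene');o=env.get_obs();print(o['force'],toS(o['tool_pos']),o['wrist_torque'])
for r in bore(c):print(r)
E
```

```text
time_s: 13.95
tool_pos: [0.5272, 0.1033, 0.0869]
tool_rot: [-90.0, 0.0, -71.3]
force: [-4.3, -1.0, 10.8]
grip_width: 0.0501
[-4.47638376 -1.2813731  13.47418815] [-45.90960592  -1.7026836   26.84301555] [-0.46332598  1.12920464  0.08941778]
(array([390.6, 210.1]), array([69.8, 87.6]), array([-44. ,   2.5]))
```

```bash
python3 -m pendant '[-0.03,0.08,0.01,0,0,-0.02,50,-0.05,0.14,0,0,0,-0.02,50,-0.05,0.14,0,0,0,-0.02,50,-0.05,0.14,0,0,0,-0.02,50,-0.05,0.14,-0.003,0,0,0,50,-0.03,0.09,-0.007,0,0,0,50,-0.02,0.04,-0.006,0,0,0,50,-0.005,0.02,-0.005,0,0,0,50,0,0,0,0,0,0,50]'
python3 - <<'E'
from h import *
o=env.get_obs();print(o['force'],toS(o['tool_pos']),o['wrist_torque'])
E
python3 -m pendant '[0,0,0.05,0,0,0,50,0,0,0.2,0,0,0,50,0,0,0.8,0,0,0,50,0.1,-0.27,0.5,0,0,0,50,0.1,-0.27,0,0,0,0,50,0.09,-0.26,0,0,0,0,50,0,0,0,0,0,0,50]'
python3 - <<'E'
from h import *
c=env.read_camera('scene');o=env.get_obs();print(o['tool_pos'],o['force'],toS(o['tool_pos']))
for r in bore(c):print(r)
cv2.imwrite('pics/s7.png',cv2.resize(c['image'][140:250,330:460],None,fx=5,fy=5,interpolation=cv2.INTER_CUBIC)[:,:,::-1])
w=env.read_camera('wrist');cv2.imwrite('pics/w7.png',w['image'][:,:,::-1])
E
```

```text
time_s: 15.12
tool_pos: [0.5159, 0.1355, 0.0862]
tool_rot: [-89.9, 0.0, -72.1]
force: [-3.2, -1.1, 9.7]
grip_width: 0.05
[-3.22599288 -1.09152654  9.69856919] [-12.94574437  -1.98644624  26.19416766] [-0.26456925  0.73760053  0.02489963]
time_s: 16.0
tool_pos: [0.5267, 0.1015, 0.1455]
tool_rot: [-90.1, -0.0, -72.3]
force: [0.1, 0.1, -0.3]
grip_width: 0.05
[0.52657956 0.10240827 0.14555394] [ 0.29322481 -0.17040066 -0.14638455] [-47.70923893  -0.82762427  85.55394491]
(array([395.6, 209.3]), array([59.8, 86.7]), array([-30.6,   4.6]))
```

View pics/w7.png

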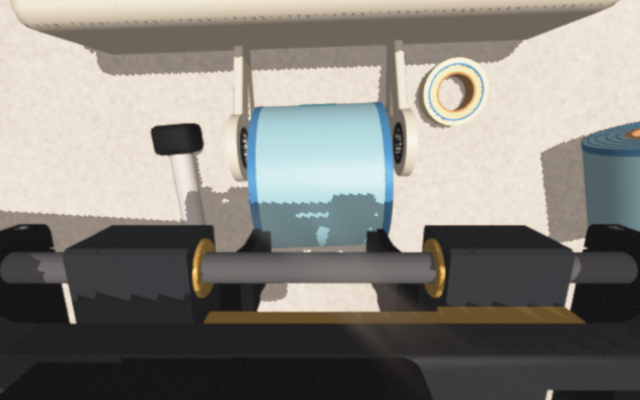

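View pics/s7.png

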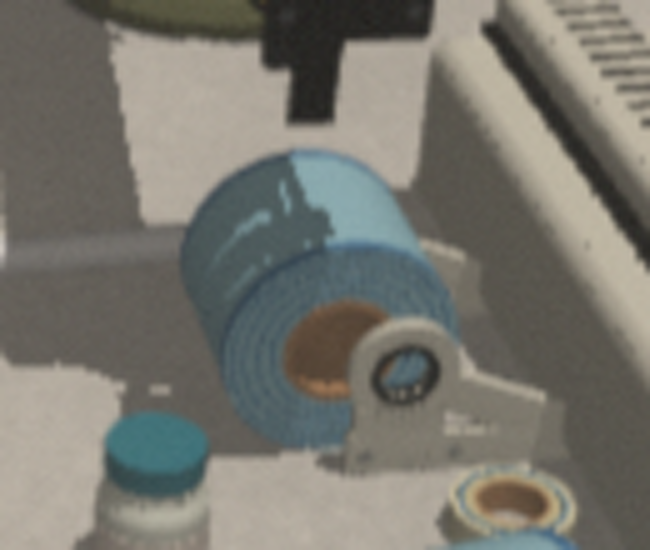

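```bash
cat >> h.py <<'E'
def frontx(w,p,R=60.):
    o,d=ray(w,*p);a=toS(o);dd=np.array([d@XS,d@YS,d[2]*1])
    xc,zc=a[0],a[2]; n=np.array([dd[0],dd[2]]);n/=np.linalg.norm(n)
    # line from (xc,zc) dir n ; centre (x0,0) at distance R below/behind: perp distance
    # signed perp = (x0-xc)*n[1]-(0-zc)*n[0] = +-R
    return sorted([(s*R+(0-zc)*n[0])/n[1]+xc for s in(1,-1)])
E
python3 - <<'E'
from h import *
w=env.read_camera('wrist')
bs=wristyaw(w,(94,115),(262,298),(244,148),(399,147))
bs=wristyaw(w,(94,115),(340,380),(244,148),(399,147))
cv2.imwrite('pics/w7c.png',cv2.resize(w['image'][80:200,220:430],None,fx=3.8,fy=3.8,interpolation=cv2.INTER_CUBIC)[:,:,::-1])
for p in((320,104),(280,105),(370,103)):print(frontx(w,p))
for p in((249,180),(394,180)): print(toS(onz(w,p,.12)))
E
```

```text
bush [243.2 145.7] 6.833333333333333 40.166666666666664
bush [397.5 143. ] 10.666666666666666 41.5
reel axis -160.23 bush line -161.22 dist 0.13110158384551282 fit -0.036315933 0.12819250656650738 mid [-2.01909733 -4.20104131  0.        ] front (280.0, np.float32(106.85561))
bush [243.2 145.7] 6.833333333333333 40.166666666666664
bush [397.5 143. ] 10.666666666666666 41.5
reel axis -159.56 bush line -161.22 dist 0.13110158384551282 fit -0.048495457 0.21176848031258597 mid [-2.01909733 -4.20104131  0.        ] front (360.0, np.float32(103.70413))
[np.float64(-29.1952642537734), np.float64(90.90672377530588)]
[np.float64(-28.794199031816216), np.float64(91.31500082704117)]
[np.float64(-29.892004230866863), np.float64(90.1980451098644)]
[-19.92528439  45.72566179  60.        ]
[-23.52313986 -53.81925285  60.        ]
```

View pics/w7c.png

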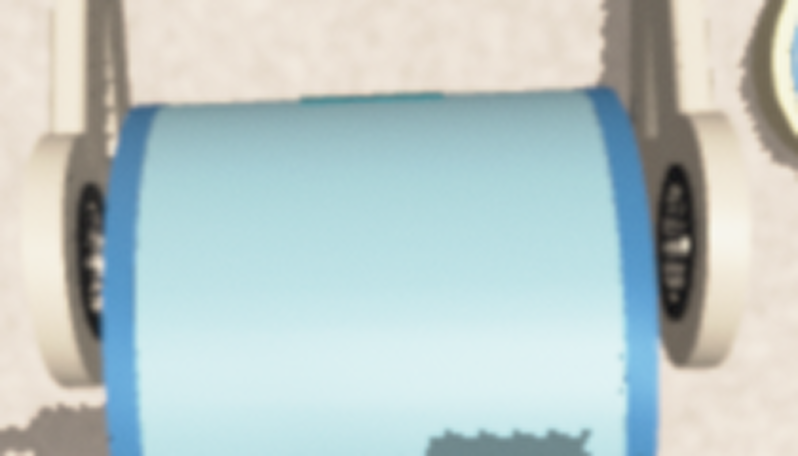

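Now the reel yaw is about +0.4°, y is within about 2 mm, and it is about 25 mm short. Next is the third stroke.

```bash
python3 -m pendant '[0,0,-0.6,0,0,0,50,0,0,-0.5,0,0,0,50,0,0,-0.3,0,0,0,50,0,0,-0.04,0,0,0,50,0,0,-0.03,0,0,0,50,0,0,0,0,0,0,50]'; python3 -m pendant '[0,0,-0.03,0,0,0,50,0,0,-0.01,0,0,0,50,0,0,0,0,0,0,50]'; python3 -m pendant '[0,0,-0.02,0,0,0,50,0,0,0,0,0,0,50]'
```

```text
time_s: 16.9
tool_pos: [0.5277, 0.1032, 0.0885]
tool_rot: [-89.9, 0.0, -72.1]
force: [-0.7, -0.5, 0.1]
grip_width: 0.0504
time_s: 17.27
tool_pos: [0.5274, 0.1031, 0.0865]
tool_rot: [-90.0, 0.0, -72.1]
force: [0.3, 0.1, 0.7]
grip_width: 0.05
time_s: 17.52
tool_pos: [0.5276, 0.1029, 0.0862]
tool_rot: [-90.0, -0.0, -72.2]
force: [-1.3, -0.5, 5.2]
grip_width: 0.0499
```

```bash
python3 -m pendant '[-0.02,0.05,-0.01,0,0,0,50,-0.04,0.12,0,0,0,0,50,-0.05,0.14,0.005,0,0,0,50,-0.05,0.14,0.005,0,0,0,50,-0.05,0.14,0,0,0,0,50,-0.05,0.14,0,0,0,0,50,-0.05,0.14,0,0,0,0,50,-0.04,0.11,0,0,0,0,50,-0.03,0.07,0,0,0,0,50,-0.01,0.04,0,0,0,0,50]'
python3 -m pendant '[0,0,0,0,0,0,50,0,0,0,0,0,0,50]'
python3 - <<'E'
from h import *
o=env.get_obs();print(o['force'],toS(o['tool_pos']),o['wrist_torque'])
c=env.read_camera('scene')
cv2.imwrite('pics/s8.png',cv2.resize(c['image'][140:250,330:460],None,fx=5,fy=5,interpolation=cv2.INTER_CUBIC)[:,:,::-1])
w=env.read_camera('wrist');cv2.imwrite('pics/w8.png',w['image'][:,:,::-1])
for p in((280,140),(320,140)):print(frontx(w,p))
E
```

```text
time_s: 18.77
tool_pos: [0.5116, 0.1468, 0.0869]
tool_rot: [-90.0, 0.0, -72.1]
force: [-2.7, -1.1, 10.2]
grip_width: 0.0502
time_s: 19.02
tool_pos: [0.5117, 0.1466, 0.0869]
tool_rot: [-90.0, 0.0, -72.2]
force: [-3.4, -0.9, 9.8]
grip_width: 0.0503
[-3.42468676 -0.87386714  9.75695307] [-1.05892885 -1.87831804 26.88501399] [-0.42680928  0.80136533 -0.02840586]
[np.float64(-7.752460781213344), np.float64(112.44699482380162)]
[np.float64(-8.738222908636857), np.float64(111.49235858515605)]
```

View pics/s8.png

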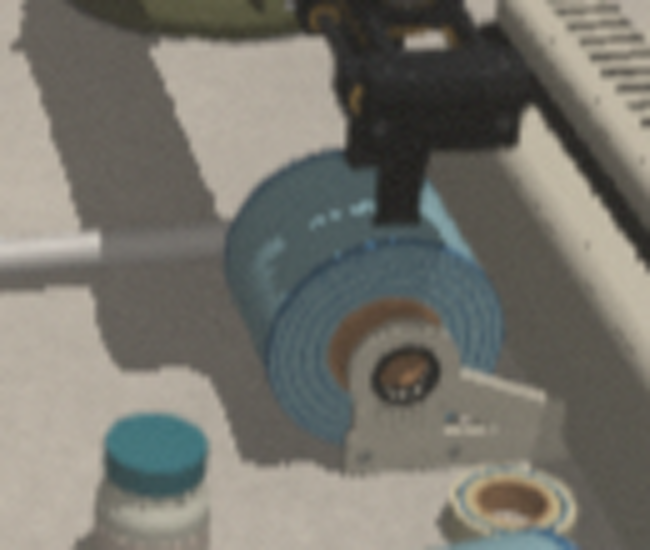

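View pics/w8.png

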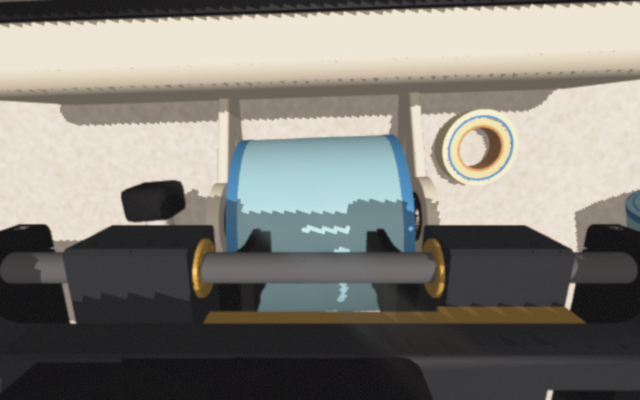

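```bash
python3 -m pendant '[0,0,0.05,0,0,0,50,0,0,0.2,0,0,0,50,0,0,0.9,0,0,0,50,0,0,1,0,0,0,50,0,0,1,0,0,0,50,0.2,-0.9,0.2,0,0,0.5,50,0,-1,0,0,0,0.5,50,-0.2,-1,0,0,0,0.5,50,-0.3,-1,0,0,0,0.5,50,-0.4,-1,0,0,0,0.5,50]' && python3 -m pendant '[-0.5,-1,0,0,0,0.5,50,-0.5,-1,0,0,0,0.5,50,-0.5,-1,0,0,0,0.5,50,-0.5,-1,0,0,0,0.5,50,-0.5,-1,0,0,0,0.5,50,-0.5,-1,0,0,0,0,50,-0.5,-1,0,0,0,0,50,-0.5,-1,0,0,0,0,50,0,0,0,0,0,0,50]'
python3 - <<'E'
from h import *
c=env.read_camera('scene');cv2.imwrite('pics/s9.png',cv2.resize(c['image'][140:250,330:460],None,fx=5,fy=5,interpolation=cv2.INTER_CUBIC)[:,:,::-1])
t=env.read_camera('top');cv2.imwrite('pics/t9.png',t['image'][:,:,::-1])
cv2.imwrite('pics/t9c.png',cv2.resize(t['image'][180:320,160:320],None,fx=4,fy=4,interpolation=cv2.INTER_CUBIC)[:,:,::-1])
E
```

```text
time_s: 20.38
tool_pos: [0.4832, -0.0508, 0.2196]
tool_rot: [-90.0, -0.0, -47.0]
force: [0.0, 0.1, -0.2]
grip_width: 0.05
time_s: 21.5
tool_pos: [0.3209, -0.3729, 0.2199]
tool_rot: [-90.0, -0.0, -22.6]
force: [0.2, 0.2, 0.4]
grip_width: 0.05
```

View pics/s9.png

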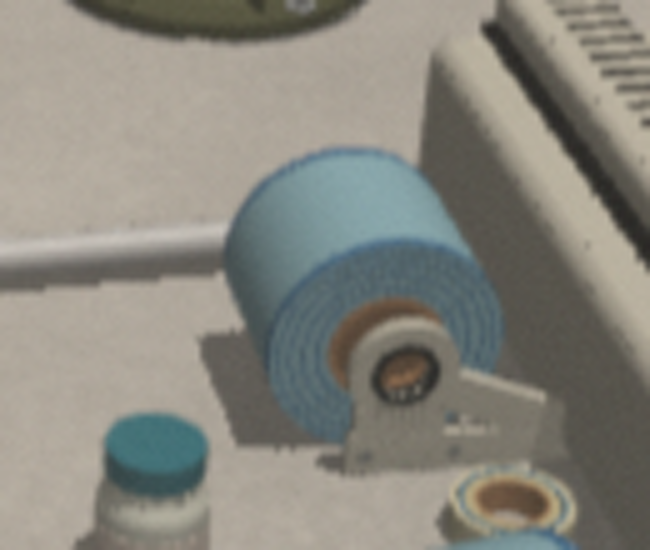

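View pics/t9.png

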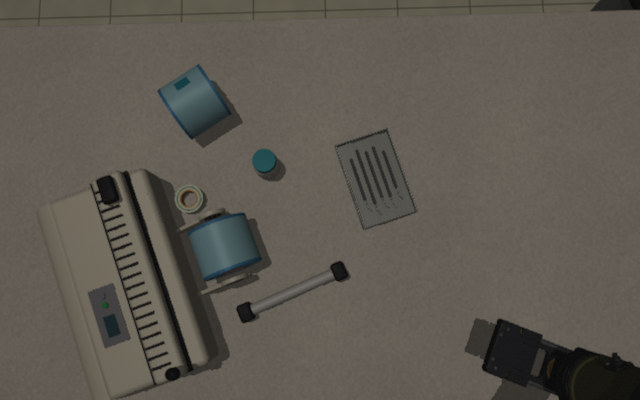

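View pics/t9c.png

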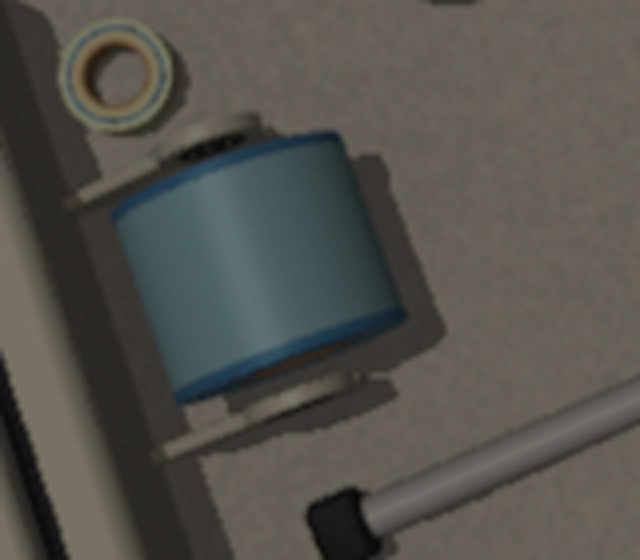

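```bash
python3 - <<'E'
from h import *
t=env.read_camera('top')
def meas(t,img,roi,name):
    t=dict(t);t['image']=img
    k=reel_top(t,name,roi)
    P=np.array([toS(onz(t,p,.06)) for p in k]);g=np.array([toS(onz(t,p,.12)) for p in k])
    yc=(g[:,1].max()+g[:,1].min())/2
    mid=abs(P[:,1]+3)<38;xm=(P[:,0].max()+P[:,0].min())/2
    L=[]
    for s in(1,-1):
        q=P[mid&(s*(P[:,0]-xm)>35)];L.append(np.polyfit(q[:,1]+3,q[:,0],1))
    L=np.array(L);print('x',L[:,1],L[:,1].mean(),'slope deg',np.degrees(L[:,0]))
    xc=L[:,1].mean();m=abs(g[:,0]-xc)<12
    r=[g[m&(s*(g[:,1]+3)>0)][:,1].mean() for s in(1,-1)];print('rims',r,np.mean(r))
i0=cv2.imread('pics/top0.png')[:,:,::-1].copy()
meas(t,i0,(170,330,165,365),'pics/m3.png')
meas(t,t['image'],(200,300,170,300),'pics/m4.png')
E
```

```text
x [ -38.04331966 -153.78020475] -95.9117622029257 slope deg [-1.16326402 -0.8043369 ]
rims [np.float64(46.21355601492062), np.float64(-53.95204692287202)] -3.869245453975701
x [ 53.33239182 -62.5363982 ] -4.602003189492791 slope deg [-0.07836783  0.18813142]
rims [np.float64(46.452808023694644), np.float64(-54.40776295369187)] -3.977477464998614
```

View pics/m4.png

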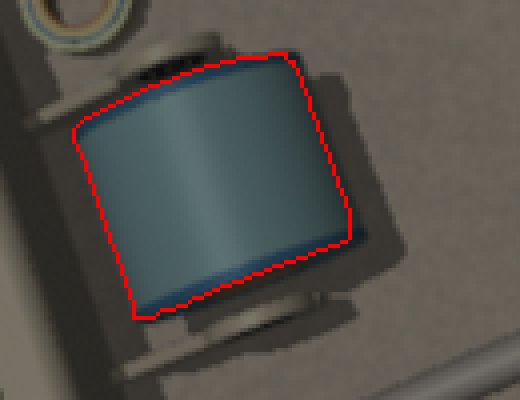

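```bash
python3 - <<'E'
from h import *
c=env.read_camera('scene');K=4
def ext(im):
    big=cv2.resize(im[150:265,310:470],None,fx=K,fy=K,interpolation=cv2.INTER_CUBIC)
    hsv=cv2.cvtColor(big,cv2.COLOR_RGB2HSV)
    m=((hsv[...,0]<17)&(hsv[...,1]>75)).astype(np.uint8);m[:, 560:]=0;m[330:]=0
    cs,_=cv2.findContours(m,cv2.RETR_EXTERNAL,cv2.CHAIN_APPROX_NONE);k=max(cs,key=cv2.contourArea)[:,0].astype(float)
    e=cv2.fitEllipse(k.astype(np.float32));k=310*0+k/K
    return k[:,0].min()+310,k[:,1].min()+150,(e[0][0]/K+310,e[0][1]/K+150),cv2.contourArea((k*K).astype(np.float32))
i0=cv2.imread('pics/scene0.png')[:,:,::-1].copy()
a=ext(i0);b=ext(c['image']);print(a,b)
dl,dt=a[2][0]-a[0],a[2][1]-a[1]
p=(b[0]+dl-.4,b[1]+dt-.4);print(p,toS(onz(c,p,.06))+[0,50,0]);
def proj(c,P):
    M=np.linalg.inv(np.asarray(c['cam_to_world']));q=M[:3,:3]@P+M[:3,3];return np.round([c['cx']+c['fx']*q[0]/-q[2],c['cy']-c['fy']*q[1]/-q[2]],1)
for x in(-3,0,3):print(x,proj(c,BAY-.05*YS+XS*x/1000), 'left of bore',proj(c,BAY-.05*YS+XS*(x-25)/1000),'top',proj(c,BAY-.05*YS+XS*x/1000+[0,0,.025]))
o=proj(c,BAY-.05*YS-.092*XS);print('start',o,proj(c,BAY-.05*YS+XS*(-92-25)/1000))
# bystanders in top, before/after
i=cv2.imread('pics/top0.png').astype(int);j=cv2.imread('pics/t9.png').astype(int)
d=(abs(i-j).max(2)>35).astype(np.uint8);n,l,st,ce=cv2.connectedComponentsWithStats(d)
print([tuple(s) for s in st[1:] if s[4]>12])
E
```

```text
(np.float64(361.25), np.float64(202.75), (372.2713203430176, 211.95612335205078), 5070.5) (np.float64(396.25), np.float64(200.25), (409.4969711303711, 211.6649932861328), 1196.5)
(np.float64(406.8713203430176), np.float64(209.05612335205078)) [-2.31385357e+00  2.17754870e+00  5.55111512e-14]
-3 [406.8 209.5] left of bore [397.1 210.2] top [407.8 201.1]
0 [408.  209.5] left of bore [398.3 210.1] top [409. 201.]
3 [409.2 209.4] left of bore [399.5 210.1] top [410.2 200.9]
start [372.  211.9] [362.1 212.6]
[(np.int32(237), np.int32(196), np.int32(74), np.int32(70), np.int32(1965)), (np.int32(198), np.int32(218), np.int32(34), np.int32(12), np.int32(168)), (np.int32(189), np.int32(232), np.int32(73), np.int32(51), np.int32(648)), (np.int32(465), np.int32(319), np.int32(175), np.int32(81), np.int32(9128)), (np.int32(0), np.int32(390), np.int32(21), np.int32(10), np.int32(113))]
```

Top says the reel is about 1.4 mm short and scene about 2.5 mm short. Yaw is about 0.2° and y is +1 to +2 mm, and the bystanders have not moved. One small final nudge of about 2 mm (4 mm of fingertip travel) should centre it.

```bash
python3 -m pendant '[0.5,1,0,0,0,0,50,0.5,1,0,0,0,0,50,0.5,1,0,0,0,0,50,0.5,1,0,0,0,-0.5,50,0.5,1,0,0,0,-0.5,50,0.5,1,0,0,0,-0.5,50,0.5,1,0,0,0,-0.5,50,0.5,1,0,0,0,-0.5,50]' && python3 -m pendant '[0.4,1,0,0,0,-0.5,50,0.3,1,0,0,0,-0.5,50,0.2,1,0,0,0,-0.5,50,0,1,0,0,0,-0.5,50,-0.1,0.85,0,0,0,-0.27,50,0,0,0,0,0,0,50]' && python3 -c "
from h import *
o=env.get_obs();print(toS(o['tool_pos']),o['tool_pos'])"
```

```text
time_s: 22.7
tool_pos: [0.4839, -0.0464, 0.2193]
tool_rot: [-90.0, 0.0, -47.2]
force: [1.1, -0.5, -0.5]
grip_width: 0.0499
time_s: 23.45
tool_pos: [0.5139, 0.1498, 0.2187]
tool_rot: [-90.1, 0.1, -69.4]
force: [1.1, -0.7, -0.2]
grip_width: 0.0498
[  1.13961319  -4.98220737 158.69065677] [0.51389901 0.14976372 0.21869066]
```

```bash
python3 -m pendant '[0,0,-0.9,0,0,-0.05,50,0,0,-0.9,0,0,0,50,0,0,0,0,0,0,50]' && python3 -c "
from h import *
o=env.get_obs();print(toS(o['tool_pos']),o['tool_pos'],o['tool_rot'])"
```

```text
time_s: 23.82
tool_pos: [0.5131, 0.1436, 0.1448]
tool_rot: [-90.4, -0.0, -70.3]
force: [0.0, 0.1, 0.1]
grip_width: 0.05
[-4.3462653  -2.10626395 84.82307876] [0.51305695 0.14362738 0.14482308] [-9.03505639e+01 -4.24953324e-02 -7.03197735e+01]
```

```bash
python3 -m pendant '[0.03,-0.08,-0.7,0,0,0,50,0,0,-0.5,0,0,0,50,0,0,-0.1,0,0,0,50,0,0,-0.04,0,0,0,50,0,0,0,0,0,0,50]' && python3 -m pendant '[0,0,-0.03,0,0,0,50,0,0,0,0,0,0,50]' && python3 -c "
from h import *
o=env.get_obs();print(toS(o['tool_pos']),o['tool_pos'],o['tool_rot'])"
```

```text
time_s: 24.45
tool_pos: [0.5176, 0.1417, 0.0951]
tool_rot: [-89.9, 0.0, -70.3]
force: [-0.7, -0.7, 0.5]
grip_width: 0.0501
time_s: 24.7
tool_pos: [0.5169, 0.1415, 0.0929]
tool_rot: [-90.0, 0.0, -70.3]
force: [0.5, 0.4, -1.0]
grip_width: 0.0499
[-7.64201503 -5.00664098 32.92662606] [0.51690406 0.14151249 0.09292663] [-8.99705870e+01  3.40376804e-03 -7.03452347e+01]
```

```bash
python3 -m pendant '[-0.07,-0.03,-0.05,0,0,0,50,0,0,-0.06,0,0,0,50,0,0,0,0,0,0,50]' && python3 -m pendant '[0,0,-0.025,0,0,0,50,0,0,0,0,0,0,50]' && python3 -m pendant '[0,0,-0.02,0,0,0,50,0,0,0,0,0,0,50]'; python3 -c "
from h import *
o=env.get_obs();print(toS(o['tool_pos']),o['force'])"
```

```text
time_s: 25.08
tool_pos: [0.5137, 0.1401, 0.0879]
tool_rot: [-90.0, -0.0, -70.4]
force: [0.4, 0.2, 0.3]
grip_width: 0.0497
time_s: 25.32
tool_pos: [0.514, 0.1402, 0.0872]
tool_rot: [-90.0, -0.0, -70.3]
force: [0.1, 0.6, 0.3]
grip_width: 0.05
time_s: 25.58
tool_pos: [0.5141, 0.1402, 0.0869]
tool_rot: [-90.0, 0.0, -70.4]
force: [-1.3, -1.0, 4.6]
grip_width: 0.0499
[-7.89022123 -1.94329746 26.93946049] [-1.31180611 -1.02318529  4.63374141]
```

Light contact at 4.6 N. Now the 4 mm nudge, then a settle and a vertical lift.

```bash
python3 -m pendant '[0,0,-0.007,0,0,0,50,-0.006,0.016,0,0,0,0,50,-0.012,0.034,0,0,0,0,50,-0.012,0.034,0,0,0,0,50,-0.006,0.016,0,0,0,0,50,0,0,0,0,0,0,50,0,0,0,0,0,0,50]'; python3 -c "
from h import *
o=env.get_obs();print(toS(o['tool_pos']),o['force'])"
```

```text
time_s: 26.45
tool_pos: [0.5127, 0.1443, 0.0869]
tool_rot: [-90.0, 0.0, -70.4]
force: [-2.1, -1.0, 6.6]
grip_width: 0.05
[-3.6126872  -1.97943742 26.91379756] [-2.12733179 -0.95345718  6.64469539]
```

Finger travel was 4.3 mm, so the reel moved about 2.1 mm. Now I lift, retract by the same route and check.

```bash
python3 -m pendant '[0,0,0.05,0,0,0,50,0,0,0.2,0,0,0,50,0,0,0.9,0,0,0,50,0,0,1,0,0,0,50,0,0,1,0,0,0,50,0.2,-0.9,0.2,0,0,0.5,50,0,-1,0,0,0,0.5,50,-0.2,-1,0,0,0,0.5,50,-0.3,-1,0,0,0,0.5,50,-0.4,-1,0,0,0,0.5,50]' && python3 -m pendant '[-0.5,-1,0,0,0,0.5,50,-0.5,-1,0,0,0,0.5,50,-0.5,-1,0,0,0,0.5,50,-0.5,-1,0,0,0,0.5,50,-0.5,-1,0,0,0,0.5,50,-0.5,-1,0,0,0,0,50,-0.5,-1,0,0,0,0,50,-0.5,-1,0,0,0,0,50,0,0,0,0,0,0,50]'
cat > chk.py <<'E'
from h import *
t=env.read_camera('top');c=env.read_camera('scene')
k=reel_top(t,None,(200,300,170,300))
P=np.array([toS(onz(t,p,.06)) for p in k]);g=np.array([toS(onz(t,p,.12)) for p in k])
mid=abs(P[:,1]+3)<38;xm=(P[:,0].max()+P[:,0].min())/2
L=np.array([np.polyfit(P[mid&(s*(P[:,0]-xm)>35)][:,1]+3,P[mid&(s*(P[:,0]-xm)>35)][:,0],1) for s in(1,-1)])
print('top x',L[:,1].mean()-.6+3.6,'slope',np.degrees(L[:,0]))
xc=L[:,1].mean();m=abs(g[:,0]-xc)<12
print('top y',np.mean([g[m&(s*(g[:,1]+3)>0)][:,1].mean() for s in(1,-1)])+4.8)
big=cv2.resize(c['image'][150:265,310:470],None,fx=4,fy=4,interpolation=cv2.INTER_CUBIC);hsv=cv2.cvtColor(big,cv2.COLOR_RGB2HSV)
m=((hsv[...,0]<17)&(hsv[...,1]>75)).astype(np.uint8);m[:,560:]=0;m[330:]=0
cs,_=cv2.findContours(m,cv2.RETR_EXTERNAL,cv2.CHAIN_APPROX_NONE);q=max(cs,key=cv2.contourArea)[:,0]/4.
p=(q[:,0].min()+310+11.02-.4,q[:,1].min()+150+9.2-.4);print('scene',toS(onz(c,p,.06))[:2]+[0,50])
cv2.imwrite('pics/s10.png',cv2.resize(c['image'][140:250,330:460],None,fx=5,fy=5,interpolation=cv2.INTER_CUBIC)[:,:,::-1])
cv2.imwrite('pics/t10.png',t['image'][:,:,::-1])
o=env.get_obs();print(o['time_s'],o['force'])
E
python3 chk.py
```

```text
time_s: 27.7
tool_pos: [0.4842, -0.0532, 0.2204]
tool_rot: [-90.0, -0.0, -45.2]
force: [0.3, -0.7, 0.5]
grip_width: 0.05
time_s: 28.82
tool_pos: [0.3219, -0.3753, 0.2207]
tool_rot: [-90.1, -0.0, -20.8]
force: [0.3, 0.8, -0.5]
grip_width: 0.0498
top x 0.6405670325566462 slope [-0.29051472  0.55743131]
top y 0.9556756498633971
scene [-0.43943437  1.97639737]
28.925 [ 0.85895727  0.78174393 -0.08368034]
```

View pics/s10.png

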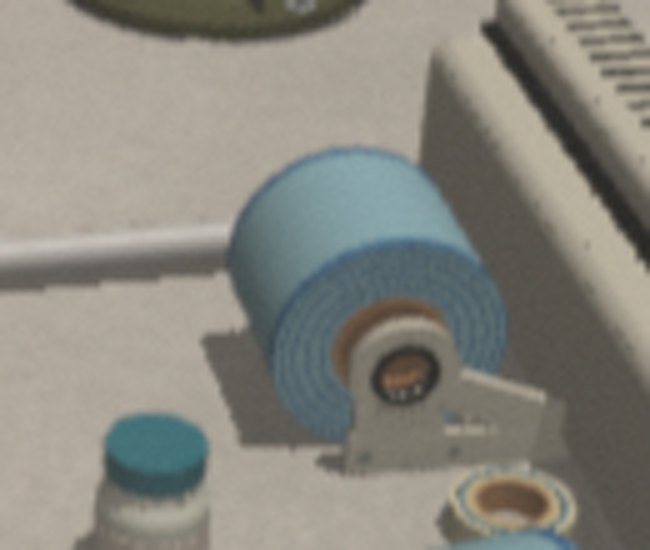

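View pics/t10.png

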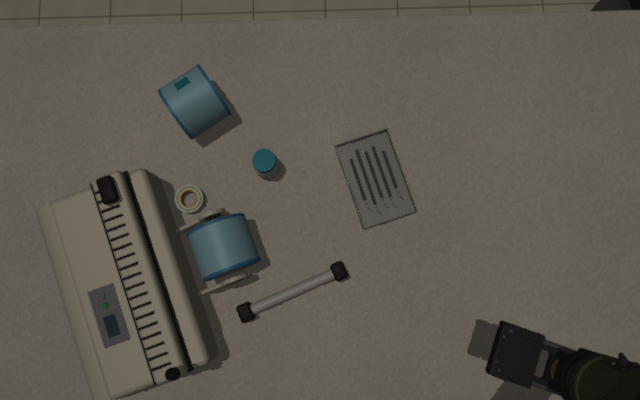

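The reel is centred: x is +0.6 mm by top and −0.4 mm by scene, y is +1 to +2 mm, yaw is about 0°, and the robot is clear. Handing in.

```bash
python3 -c "
from cell import env
print(env.sign_off())"
```

```text
the job is handed in; nothing more can be done
None
```

I rolled the reel into the bay by its top and let go of it there. It took three fingertip strokes and one 4 mm nudge, and I handed in at about 29 s.

**Position:** My last checks put the core at x = +0.6 mm (top camera) and −0.4 mm (scene camera) from the spindle line. Sideways it is +1 to +2 mm off centre between the arms, and the axis is square within about 0.5°. The reel did not move when I lifted off after the first stroke.

**Rolling:** On the first stroke the reel moved half the fingertip travel, so it rolled there without measurable skid. In the second stroke I steered by turning the tool about 2°, and the reel's yaw changed by about 1°, so the tips slipped slightly in yaw. The reported force on the fingers stayed below about 14 N.

**Bystanders:** Comparing top pictures from the start and before the final nudge, the spindle, tray, tape and jar had not moved. They looked unmoved in the last picture too, where I did not repeat the comparison.

**Disagreements:**
- **Fingertip height:** the images showed the fingertips about 33–36 mm above the reported TCP. I trusted the images and felt for contact by force.
- **Camera offset:** the top and scene cameras differed by 4–5 mm in absolute position. I therefore measured the reel against the spindle holes within each view.

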